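# Clear the pull tester and zero its peak pointer

## Task

The force tester has just been checked with the steel weight that still stands on its pan. Take the weight off and hang it by its handle on the hook of the stand, let go of it; then turn the knob in the middle of the tester's dial anticlockwise until the peak pointer is fully home on its zero stop. Leave the small weight, the solder spool, the multimeter and the screwdriver where they are.

Things in the scene. Friction and masses are not known exactly. Their poses are not given: they have to be found in the camera images.
- tester: Fixed grey force tester, a box 160 (x) by 280 (y) mm, top 60 mm high. Origin: centre of its underside, on the bench; z up. A round white dial facing up (radius 60 mm, lens surface 66 mm high) is centred at y = +68 mm, with the reset knob in its middle; a round load pan (radius 42 mm) is centred at y = -72 mm.
- pan_center (a point): Centre of the upper side of the unloaded load pan, 85 mm above the bench. The pan is sprung: under the weight it sits about 3 to 4 mm lower.
- peak_knob (a joint): Angle (rad) of the reset knob and the long black peak pointer fixed to it: 0 = on the hard zero stop, growing clockwise seen from above; starts between 1.2 and 2.6. Home is anticlockwise. Stays where left (friction 0.03 N m). At 0 pointer and bar grip point 135 degrees anticlockwise from the tester's x axis, along (-1, +1) in its x, y. The short thin hand below it shows the load: ignore it.
- knob_grip (a point): On the vertical knob axis at the height to grip, 24 mm above the dial's lens. Its x axis turns with the knob: it points along the bar grip and the peak pointer. The black bar grip is 36 mm long (x), 12 mm wide (y, grip it across this) and spans 8.5 to 36.5 mm above the lens, over a round skirt 30 mm across.
- weight: Loose steel weight, about 0.55 kg, standing on the pan: cylinder 54 mm across, 36 mm high, with a rigid upright handle of 7 mm round bar in its y-z plane. Origin: centre of its underside. Handle legs at y = +-23.5 mm (54 mm over the outsides), vertical from 36 to 76 mm up, then sloping in to a level top bar along y, 20 mm long, centre line 92 mm up. Overall height 95.5 mm.
- bail_top (a point): Middle of the underside of the handle's top bar, 88.5 mm above the weight's underside: the point that rests on the hook.
- stand: Fixed steel stand: base plate 130 (x) by 100 (y) by 12 mm, a 14 mm post at x = +45 mm, 180 mm high, and a hook of 8 mm round rod running level from the post towards -x, centre line 170 mm high at y = 0, to x = -45 mm, where it bends up to its tip. Origin: on the bench under the hook's line; z up.
- hook_mid (a point): Top of the level part of the hook rod, 30 mm inside the bend (stand x = -15 mm), 174 mm above the bench. A good place for the handle to hang; it may hang anywhere on the level part between the bend and the post.
- hook_tip (a point): Centre of the round upturned tip of the hook (radius 4 mm): stand x = -58 mm, 190 mm above the bench, so its highest point is at 194 mm.
- small_weight: Bystander: small steel weight with handle, 34 mm across, 56 mm high overall, loose on the bench. Origin: centre of its underside.
- spool: Bystander: spool of solder, dark, 54 mm across, 46 mm high, standing on the bench. Origin: centre of its underside.
- multimeter: Bystander: black multimeter lying on the bench, 150 by 75 mm, 38 mm high. Origin: centre of its underside.
- screwdriver: Bystander: screwdriver lying on the bench. Origin: centre of its underside, x along its shaft.
Not all that is in view belongs to the job. Leave any red look-alike of the stand alone.

How it is judged:
On the way, in this order (a step that is already met when the one before it is completed fails the run):
1. the weight hangs by its handle on the stand's hook, let go (x of bail_top in the frame of stand between -0.056 and 0.036 m and y of bail_top in the frame of stand between -0.02 and 0.02 m and z of bail_top in the frame of stand between 0.165 and 0.185 m and contact force between weight and stand above 2.5 N and angle between weight's own z axis and vertical below 0.3 rad and contact force between the fingers and weight below 0.1 N), for 0.3 s.
2. the peak pointer is back on its zero stop (value of joint peak_knob below 0.05 rad), for 0.2 s.
At the end, for the whole second after the job is handed in: The weight hangs still (under 0.05 m/s) and released by its handle on the hook (underside of top bar at stand x -56 to +36 mm, y within 20 mm, z 165 to 185 mm; leaning under 0.3 rad; over 2.5 N borne by the stand), and the peak pointer is within 0.05 rad of its zero stop (all of step 1 and linear speed of weight below 0.05 m/s and value of joint peak_knob below 0.05 rad); the robot touches nothing.
It fails at once if the small weight is moved more than 20 mm (distance of small_weight from where it was at the start of the episode above 0.02 m).
It fails at once if the spool is moved more than 20 mm (distance of spool from where it was at the start of the episode above 0.02 m).
It fails at once if the multimeter is moved more than 20 mm (distance of multimeter from where it was at the start of the episode above 0.02 m).
It fails at once if the screwdriver is moved more than 20 mm (distance of screwdriver from where it was at the start of the episode above 0.02 m).
It also fails if it takes over 61 s, if anything falls off the work surface, if the arm or the gripper's body presses on something with over 40 N, if the wrist force passes 120 N, or if a joint passes its speed limit or range.

## Robot

A 6-joint arm with a two-finger parallel gripper is mounted at the origin on the work surface. World frame = base frame: x ahead of the robot, y to its left, z up, the work surface at z = 0. Lengths are in m, angles in rad, forces in N, time in s.
With the tool pointing down it reaches from about 0.4 to 0.925 m from the base axis. Payload 3.4 kg.
Tool frame: the origin (TCP) lies at the very end of the fingers, on their centre line; the grasp point (between the pads) lies 19 mm behind it; z points along the fingers, y is the line along which they close (so a half turn about z gives the same grasp; the last joint's range is limited). The gripper opens to 85 mm and grips with 20 to 120 N. Pads are 22 mm wide; open, the fingers measure 114 mm over their backs; the gripper's body (76 mm by 85 mm) begins 54 mm behind the grasp point. The pads swing forward as they close: fully open they stand 13 mm farther back than shut.
Start: joints at [-1.391, 0.307, 1.506, -0, 1.328, -0.073], TCP at [0.144, -0.557, 0.231] pointing down, gripper open.
Joint ranges: [-3.12, 3.12], [-1.05, 2.28], [0.14, 2.33], [-1.42, 4.57], [0.1, 2.73], [-2.68, 2.68]. Speed limits (rad/s): [2.57, 2.57, 3.14, 3.14, 3.14, 3.14].

## Interface

Orientations are given as a rotation vector (axis times angle).
In Python, from bench import ctrl gives the robot as it stands. The module is installed in compiled form; this text tells all that it offers.
- The arm moves only by the shell command python3 -m pendant 'ROWS'. ROWS is JSON, a list that holds one entry, the list of rows, each a list of 7 numbers: the shift along the tool's x, y, z each as a share of 40 mm, from -1 to 1, then the turn, a rotation vector about the tool's x, y, z each as a share of 0.12 rad, from -1 to 1, then the opening, from 0 (shut) to 1 (fully open). In form: [[[x, y, z, rx, ry, rz, claw], ...]]. A call has exactly 8 rows; each row shifts and turns the commanded pose from where the row before left it, along the tool's axes as they then stand; what a row does not reach is not made up. A row lasts 1/12 s, in which the tool goes at most 41.7 mm and 7.16 degrees, less where a joint would pass 70% of its speed; a pose out of reach is approached as far as the arm can. A call with a number of a shift or a turn outside -1 to 1 is refused whole. A call with a gripper value outside its range is refused whole. The fingers move at their own pace and stop on an object; the grip force is fixed at half the most. Time passes only in rows, so rows that do not move let the fingers close, or fill a call up. It gives the time, the measured TCP pose, the force, the opening and the grip force at its end, in the units of the state.
- ctrl.get_obs(): the state, without advancing time (a new reading comes with each control period).
- ctrl.grab_frame(name): name is "side" or "top"; returns the picture (480x640x3 uint8, red, green, blue); there is no depth.
- ctrl.get_calibration(name): a dict with "camera_matrix" (3x3 intrinsics, pixels), "R" (3x3) and "t" (3): a world point X has camera coordinates R X + t. Camera axes: x right, y down, z forward; pixel columns grow to the right and rows downward; lengths in m; the calibration is good to about 2 mm. A picture is of the moment at which its call begins. get_calibration takes no time and is no camera call.
- ctrl.hand_in(): hands the job in; it is judged then, once.
The state is a dict: "clock": time; "joints": joint angles; "dq": joint speeds; "joint_efforts": joint torques, N m; "tcp_pos": TCP position; "orientation": TCP orientation; "wrist_force": force on the tool from outside, world axes, zero at the start; "ft_torque": the same for the moment, N m; "gripper_width": opening from 0.0 (shut) to 1.0 (fully open); "grasp_force": force on a finger pad.
Only numpy, scipy, OpenCV 4.12 (cv2) and the standard library are available. Lean on these libraries where they do the work, as an engineer would, in place of code of your own. Each camera call takes 0.05 s, during which the arm holds its last target. There are 200 camera calls.

## Working session

There is one attempt and no reset: what is moved stays moved. The work goes in short steps, Python scripts to look and compute and a shell command to move; the robot and the scene stay as the last step left them, time stands still between calls to the robot, and variables do not carry over. Pictures are saved under pics/ and viewed, at most 10 in all, crops included, and the job is handed in when it is done.

```bash
mkdir -p pics; python3 - <<'E'
from bench import ctrl
import cv2
for n in("top","side"):
    f=ctrl.grab_frame(n); cv2.imwrite(f"pics/{n}0.png",f[:,:,::-1])
    c=ctrl.get_calibration(n); print(n,c["camera_matrix"].tolist(),c["R"].round(4).tolist(),c["t"].round(4).tolist())
o=ctrl.get_obs(); print(o["clock"],o["tcp_pos"],o["orientation"],o["gripper_width"])
E
```

```text
top [[511.28973075455053, 0.0, 321.8821672085258], [0.0, 511.28973075455053, 230.94468283857515], [0.0, 0.0, 1.0]] [[0.0054, -1.0, -0.0031], [-0.9921, -0.0049, -0.1255], [0.1255, 0.0037, -0.9921]] [0.0198, 0.5639, 1.1389]
side [[470.69222108083585, 0.0, 313.7811449545248], [0.0, 470.69222108083585, 233.47846996161496], [0.0, 0.0, 1.0]] [[-0.9019, -0.432, 0.0011], [-0.263, 0.5471, -0.7946], [0.3427, -0.7169, -0.6071]] [0.5126, 0.2453, 0.7856]
0.1 [ 0.14423368 -0.55595599  0.23045481] [-3.11446151e+00 -3.97383167e-01  1.38609788e-04] 1.0064059238134337
```

View pics/top0.png

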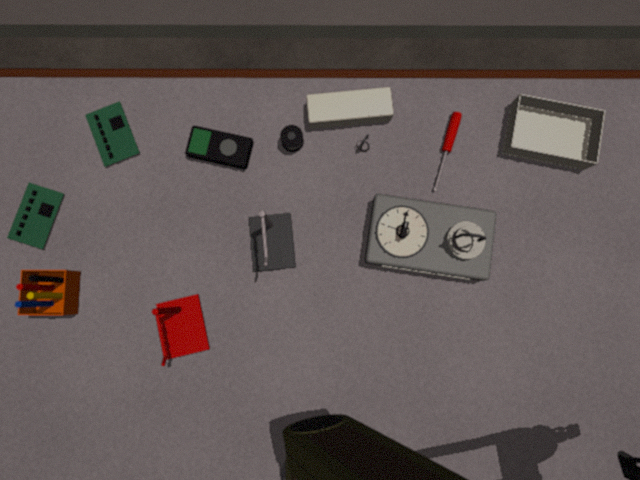

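View pics/side0.png

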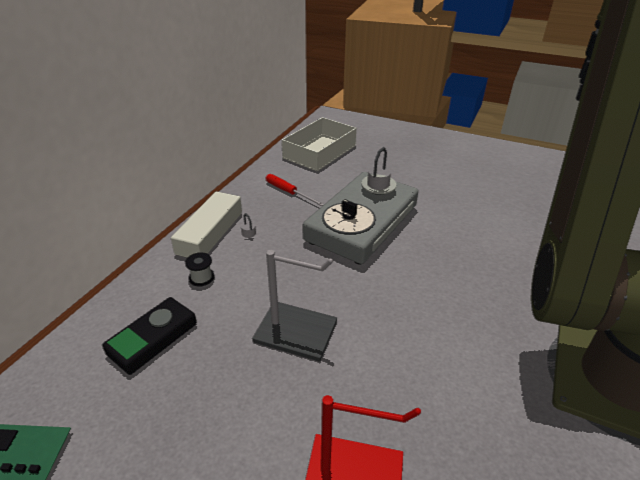

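The top view shows the tester at about (432,238), its dial at (402,232) and the weight at (466,239). The grey stand is at (272,242), with the hook running from about (263,212) to (265,265). The side view shows the same layout. The red stand is the decoy.

```bash
python3 - <<'E'
import cv2,numpy as np
t=cv2.imread("pics/top0.png");s=cv2.imread("pics/side0.png")
def c(im,x,y,w,h):return cv2.resize(im[y:y+h,x:x+w],(400,300),interpolation=cv2.INTER_CUBIC)
# origins and scale: tester top(360,185) /2.857 ; stand top (230,200) /5 ; side tester (296,140) /3.077; side stand(246,240)/4
m=np.vstack([np.hstack([c(t,365,187,140,105),c(t,235,200,80,60)]) if 0 else np.hstack([c(t,360,185,140,105),c(t,230,205,100,75)]),
 np.hstack([c(s,296,140,130,130*3//4),c(s,246,245,100,75)])])
cv2.imwrite("pics/m.png",m)
E
```

```text
(no output)
```

View pics/m.png

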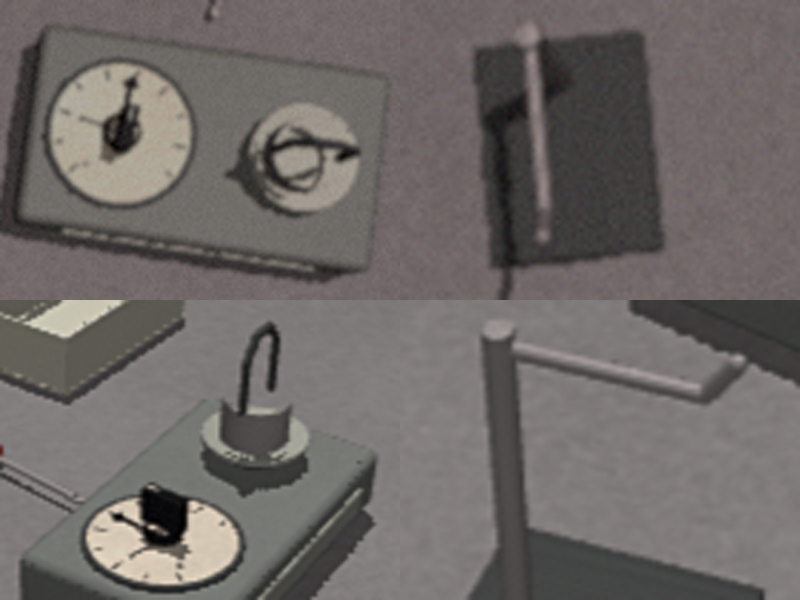

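The crops give these full-image pixels:

| Feature | Top view | Side view |
|---|---|---|
| Dial centre | (402.7,231.2) | – |
| Pan centre | (466,240) | – |
| Post top | (262.5,213.3) | (270.5,252) |
| Hook tip | (265.8,264.5) | (331,260) |

The pointer points roughly up in the top view. Next I'll solve the poses and fit the weight's handle.

```bash
cat > h.py <<'E'
import numpy as np,cv2
from bench import ctrl
C={n:ctrl.get_calibration(n) for n in("top","side")}
def proj(n,X):
    c=C[n]; p=(np.asarray(X,float)@np.array(c["R"]).T+c["t"])@np.array(c["camera_matrix"]).T
    return p[...,:2]/p[...,2:]
def onz(n,u,z):
    c=C[n];R=np.array(c["R"]);o=-R.T@c["t"];d=R.T@np.linalg.inv(c["camera_matrix"])@[*u,1]
    return o+d*(z-o[2])/d[2]
def pose(p,X):
    x,y,a=p;c,s=np.cos(a),np.sin(a);X=np.asarray(X,float)
    return np.stack([x+c*X[...,0]-s*X[...,1],y+s*X[...,0]+c*X[...,1],X[...,2]],-1)
def handle(z):
    P=np.array([[0,-.0235,.036],[0,-.0235,.076],[0,-.010,.092],[0,.010,.092],[0,.0235,.076],[0,.0235,.036]]);P[:,2]+=z
    return np.vstack([np.linspace(P[i],P[i+1],15) for i in range(5)])
E
python3 - <<'E'
from h import *
from scipy.optimize import least_squares as ls
d=onz("top",(402.7,231.2),.066);p=onz("top",(466.1,240),.082)
print("dial",d,"pan",p,np.hypot(*(d-p)[:2]), "tester yaw",np.arctan2(*(d-p)[[1,0]])-np.pi/2)
obs=[("top",(262.5,213.3),(.045,0,.18)),("top",(265.75,264.5),(-.058,0,.19)),("side",(270.5,252),(.045,0,.18)),("side",(331,260),(-.058,0,.19)),
("side",(322.25,269),(-.045,0,.17)),("top",(248.25,216.25),(.065,.05,.012)),("top",(290.25,213),(.065,-.05,.012)),("top",(295.75,267),(-.065,-.05,.012)),("top",(253,271.5),(-.065,.05,.012))]
f=lambda q:np.concatenate([proj(n,pose(q,X))-u for n,u,X in obs])
r=ls(f,[.45,.1,0]);print("stand",r.x.round(4),r.fun.round(1))
im={n:cv2.imread(f"pics/{n}0.png") for n in C}
# pointer tip top view: crop (133,75)
t=onz("top",(360+133/2.857,185+75/2.857),.075);print("ptr dir",np.arctan2(*(t-d)[[1,0]]))
# weight: fit dark handle in side image
g=cv2.cvtColor(im["side"],cv2.COLOR_BGR2GRAY)
o=(372,142,392,176);sub=g[o[1]:o[3],o[0]:o[2]];ys,xs=np.where(sub<60);D=np.c_[xs+o[0],ys+o[1]]
from scipy.spatial import cKDTree as K
best=[]
for a in np.arange(-np.pi/2,np.pi/2,.1):
    def f(q):
        m=proj("side",pose(q,handle(.0815)));m2=m[m[:,1]<168]
        k,_=K(m).query(D);k2,_=K(D).query(m2) if len(m2) else (np.array([9.]),0)
        return [np.mean(k**2)+np.mean(k2**2)]+list((q[:2]-p[:2])/.004*.5)
    from scipy.optimize import minimize
    r=minimize(lambda q:np.sum(np.array(f(q))[:1])+np.sum(np.square(f(q)[1:])),[p[0],p[1],a],method="Nelder-Mead");best.append((r.fun,*r.x))
best.sort()
for b in best[:8]:print(np.round(b,4))
tiles=[]
for b in best[:1]+[next(x for x in best if abs(x[3]-best[0][3])>.25)]:
    for n,(x,y) in(("top",(435,205)),("side",(350,135))):
        c=cv2.resize(im[n][y:y+60,x:x+80],(400,300),interpolation=cv2.INTER_CUBIC)
        for u in proj(n,pose(b[1:],handle(.0815))):cv2.circle(c,tuple(int(v) for v in (u-[x,y]+.5)*5),1,(0,0,255),-1)
        tiles.append(c)
cv2.imwrite("pics/fit.png",np.vstack([np.hstack(tiles[:2]),np.hstack(tiles[2:])]))
E
```

```text
dial [ 0.56030803 -0.15807079  0.066     ] pan [ 0.5394689  -0.29462442  0.082     ] 0.13813458139008258 tester yaw -0.15143926933445018
stand [0.5361 0.1391 0.1048] [-0.6  0.1 -0.1 -0.8 -1.3 -1.4 -2.  -0.2 -1.2 -1.5  0.2  2.2  0.6  1.3
  0.2  2.3  0.   2.1]
ptr dir -0.1772486208545948
[ 1.1449  0.5371 -0.2916 -0.1399]
[ 1.1449  0.5371 -0.2916 -0.1399]
[ 1.1449  0.5371 -0.2916 -0.1399]
[ 1.1449  0.5371 -0.2916 -0.1399]
[ 1.1449  0.5371 -0.2916 -0.1399]
[ 1.1449  0.5371 -0.2916 -0.1399]
[ 1.1449  0.5371 -0.2916 -0.1398]
[ 1.1449  0.5371 -0.2916 -0.1399]
```

View pics/fit.png

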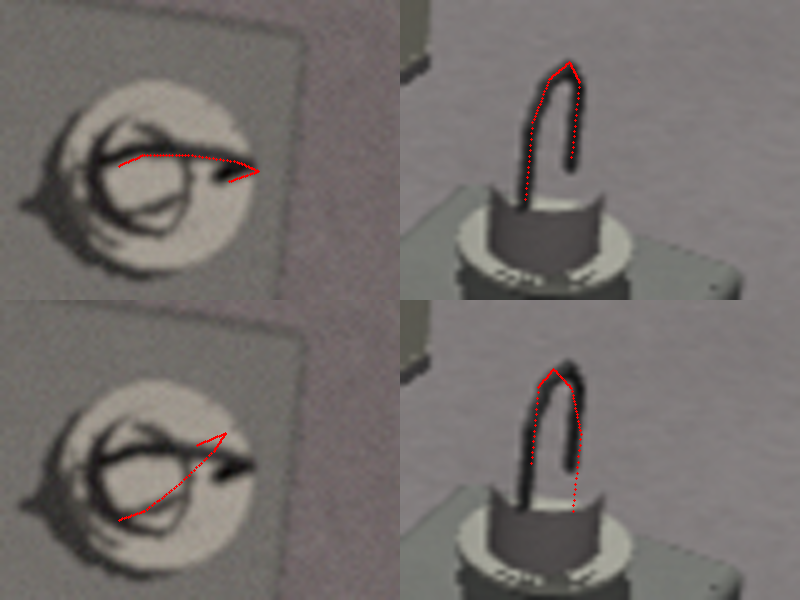

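The weight is at about (0.538,-0.290) with yaw ≈ -0.15. In the top overlay the first fit sits about 2 px right of the real handle, so I shift it slightly. The grip will be on the outsides of the handle legs, so the hook can pass between the fingers.

```bash
cat >> h.py <<'E'
from scipy.spatial.transform import Rotation as Ro
def go(x,y,z,yaw):
    o=ctrl.get_obs();R=Ro.from_rotvec(o["orientation"]).as_matrix();t=o["tcp_pos"]
    cur=np.arctan2(R[1,0],R[0,0]);d=(yaw-cur+np.pi)%(2*np.pi)-np.pi
    Rn=Ro.from_euler("z",yaw)*Ro.from_euler("x",np.pi)
    rv=(Ro.from_matrix(R).inv()*Rn).as_rotvec()
    print("t",round(float(o["clock"]),2),"tcp",np.round(t,4),"yaw",round(cur,3),"j6",round(float(o["joints"][5]),2),"F",np.round(o["wrist_force"],1),"w",round(float(o["gripper_width"]),3),"gf",np.round(o["grasp_force"],1))
    print(" turn units",(rv/.12).round(2)," shift after turn",(Rn.inv().apply(np.array([x,y,z])-t)/.04).round(2)," shift now",(R.T@(np.array([x,y,z])-t)/.04).round(2))
E
python3 -c "
from h import *
go(.538,-.290,.22,-.15)"
```

```text
t 0.1 tcp [ 0.1442 -0.556   0.2305] yaw 0.254 j6 -0.07 F [0.7 0.6 0.1] w 1.006 gf 0.0
 turn units [-0.02  0.    3.37]  shift after turn [ 8.74 -8.05  0.26]  shift now [11.2  -3.96  0.27]
```

```bash
python3 -m pendant '[[[0,0,0,0,0,0.84,1],[0,0,0,0,0,0.84,1],[0,0,0,0,0,0.84,1],[0,0,0,0,0,0.85,1],[0.7,-0.65,0,0,0,0,1],[0.7,-0.65,0,0,0,0,1],[0.7,-0.65,0,0,0,0,1],[0.7,-0.65,0,0,0,0,1]]]'
python3 -m pendant '[[[0.7,-0.65,0,0,0,0,1],[0.7,-0.65,0,0,0,0,1],[0.7,-0.65,0,0,0,0,1],[0.7,-0.65,0,0,0,0,1],[0.7,-0.65,0,0,0,0,1],[0.7,-0.65,0,0,0,0,1],[0.7,-0.65,0,0,0,0,1],[0,0,0,0,0,0,1]]]'
python3 -c "
from h import *
go(.538,-.290,.22,-.15)"
```

```text
clock: 0.77
tcp_pos: [0.2713, -0.4694, 0.2308]
orientation: [-3.132, 0.238, 0.001]
wrist_force: [0.1, -0.5, -0.4]
gripper_width: 0.994
grasp_force: 0.0
clock: 1.43
tcp_pos: [0.4972, -0.3158, 0.2308]
orientation: [-3.131, 0.228, -0.005]
wrist_force: [-0.3, -0.0, -0.7]
gripper_width: 1.003
grasp_force: 0.0
t 1.43 tcp [ 0.4972 -0.3158  0.2308] yaw -0.145 j6 1.07 F [-0.3 -0.  -0.7] w 1.003 gf 0.0
 turn units [-0.03 -0.03  0.04]  shift after turn [ 0.91 -0.79  0.27]  shift now [ 0.92 -0.79  0.28]
```

```bash
python3 -m pendant '[[[0.45,-0.4,0,0,0,0,1],[0.46,-0.4,0,0,0,0,1],[0,0,0.3,0,0,0,1],[0,0,0.3,0,0,0,1],[0,0,0,0,0,0,1],[0,0,0,0,0,0,1],[0,0,0,0,0,0,1],[0,0,0,0,0,0,1]]]' | tail -3
python3 - <<'E'
from h import *
go(.538,-.290,.1245,-.15)
T=[]
for n,(x,y) in(("top",(405,180)),("side",(310,100))):
    f=ctrl.grab_frame(n)[:,:,::-1];T.append(cv2.resize(f[y:y+120,x:x+120],(400,400),interpolation=cv2.INTER_CUBIC))
cv2.imwrite("pics/a.png",np.hstack(T))
E
```

```text
wrist_force: [0.5, 0.1, 0.4]
gripper_width: 0.997
grasp_force: 0.0
t 2.1 tcp [ 0.5326 -0.2945  0.208 ] yaw -0.151 j6 1.15 F [0.5 0.1 0.4] w 0.997 gf 0.0
 turn units [ 0.   -0.01 -0.01]  shift after turn [ 0.12 -0.13  2.09]  shift now [ 0.11 -0.13  2.09]
```

View pics/a.png

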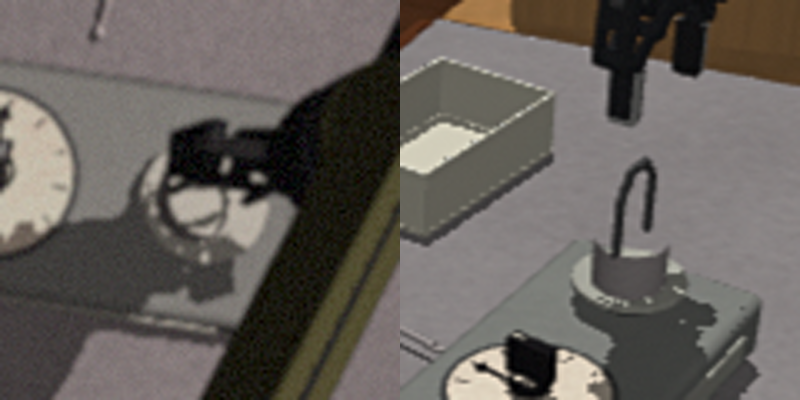

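The open gripper is above the weight with its fingers straddling the handle line, at crop (625,80) and (688,50) in the side view. Now I descend and grip.

```bash
python3 -m pendant '[[[0.1,-0.12,0.1,0,0,0,1],[0,0,0.3,0,0,0,1],[0,0,0.3,0,0,0,1],[0,0,0.3,0,0,0,1],[0,0,0.3,0,0,0,1],[0,0,0.3,0,0,0,1],[0,0,0.25,0,0,0,1],[0,0,0.2,0,0,0,1]]]' 
python3 -m pendant '[[[0,0,0,0,0,0,1],[0,0,0,0,0,0,1],[0,0,0,0,0,0,0.4],[0,0,0,0,0,0,0.4],[0,0,0,0,0,0,0.4],[0,0,0,0,0,0,0.4],[0,0,0,0,0,0,0.4],[0,0,0,0,0,0,0.4]]]' 
python3 -c "
from h import *
go(.538,-.290,.1245,-.15)"
```

```text
clock: 2.87
tcp_pos: [0.5372, -0.2894, 0.1243]
orientation: [-3.132, 0.236, 0.001]
wrist_force: [0.1, -0.0, -0.1]
gripper_width: 1.002
grasp_force: 0.0
clock: 3.53
tcp_pos: [0.5378, -0.2891, 0.1258]
orientation: [-3.132, 0.236, -0.002]
wrist_force: [1.1, 4.5, 1.7]
gripper_width: 0.611
grasp_force: 62.0
t 3.53 tcp [ 0.5378 -0.2891  0.1258] yaw -0.151 j6 1.16 F [1.1 4.5 1.7] w 0.611 gf 62.0
 turn units [-0.01 -0.01 -0.01]  shift after turn [0.01 0.02 0.03]  shift now [0.01 0.02 0.03]
```

Gripped at about 52 mm. Lifting 60 mm.

```bash
python3 -m pendant '[[[0,0,-0.1,0,0,0,0.4],[0,0,-0.2,0,0,0,0.4],[0,0,-0.25,0,0,0,0.4],[0,0,-0.25,0,0,0,0.4],[0,0,-0.25,0,0,0,0.4],[0,0,-0.25,0,0,0,0.4],[0,0,-0.2,0,0,0,0.4],[0,0,0,0,0,0,0.4]]]' 
python3 - <<'E'
from h import *
p=pose((.5361,.1391,.1048),[[-.10,0,.1595],[-.01,0,.1595]]);print(p)
go(*p[0],.105)
f=ctrl.grab_frame("side")[:,:,::-1];cv2.imwrite("pics/b.png",cv2.resize(f[90:220,290:460],(680,520),interpolation=cv2.INTER_CUBIC))
E
```

```text
clock: 4.2
tcp_pos: [0.5385, -0.2906, 0.1881]
orientation: [3.13, -0.236, 0.006]
wrist_force: [0.6, -0.9, -5.9]
gripper_width: 0.612
grasp_force: 63.5
[[0.43664865 0.12863917 0.1595    ]
 [0.52615486 0.13805392 0.1595    ]]
t 4.2 tcp [ 0.5385 -0.2906  0.1881] yaw -0.151 j6 1.16 F [ 0.6 -0.9 -5.9] w 0.612 gf 63.5
 turn units [ 0.02 -0.03 -2.13]  shift after turn [ -1.43 -10.69   0.71]  shift now [-4.09 -9.98  0.68]
```

View pics/b.png

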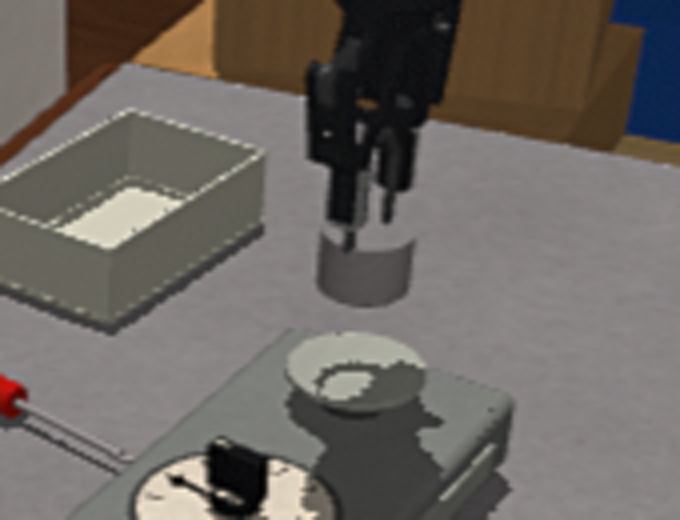

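The weight is clear of the pan, hanging upright in the fingers. Now I turn it to the stand's yaw and carry it over.

```bash
python3 -m pendant '[[[0,0,0,0,0,-0.35,0.4],[0,0,0,0,0,-0.35,0.4],[0,0,0,0,0,-0.36,0.4],[0,0,0,0,0,-0.36,0.4],[0,0,0,0,0,-0.36,0.4],[0,0,0,0,0,-0.35,0.4],[-0.04,-0.2,0,0,0,0,0.4],[-0.08,-0.4,0,0,0,0,0.4]]]' | head -1
python3 -m pendant '[[[-0.08,-0.5,0,0,0,0,0.4],[-0.08,-0.5,0,0,0,0,0.4],[-0.08,-0.5,0,0,0,0,0.4],[-0.08,-0.5,0,0,0,0,0.4],[-0.08,-0.5,0,0,0,0,0.4],[-0.08,-0.5,0,0,0,0,0.4],[-0.08,-0.5,0,0,0,0,0.4],[-0.08,-0.5,0,0,0,0,0.4]]]' | head -1
python3 -m pendant '[[[-0.08,-0.5,0,0,0,0,0.4],[-0.08,-0.5,0,0,0,0,0.4],[-0.08,-0.5,0,0,0,0,0.4],[-0.08,-0.5,0,0,0,0,0.4],[-0.08,-0.5,0,0,0,0,0.4],[-0.08,-0.5,0,0,0,0,0.4],[-0.08,-0.3,0,0,0,0,0.4],[0,-0.1,0,0,0,0,0.4]]]' 
python3 - <<'E'
from h import *
p=pose((.5361,.1391,.1048),[[-.105,0,.162]])
go(*p[0],.105)
E
```

```text
clock: 4.92
clock: 5.58
clock: 6.25
tcp_pos: [0.4491, 0.0248, 0.1851]
orientation: [-3.136, -0.167, 0.003]
wrist_force: [-0.8, -0.1, -5.9]
gripper_width: 0.608
grasp_force: 64.0
t 6.25 tcp [0.4491 0.0248 0.1851] yaw 0.106 j6 1.42 F [-0.8 -0.1 -5.9] w 0.608 gf 64.0
 turn units [-0.01  0.02  0.01]  shift after turn [-0.16 -2.61  0.58]  shift now [-0.16 -2.61  0.58]
```

```bash
python3 -m pendant '[[[-0.06,-0.4,0,0,0,0,0.4],[-0.06,-0.45,0,0,0,0,0.4],[-0.04,-0.45,0,0,0,0,0.4],[0,-0.45,0,0,0,0,0.4],[0,-0.4,0,0,0,0,0.4],[0,-0.3,0.1,0,0,0,0.4],[0,-0.15,0.2,0,0,0,0.4],[0,0,0.25,0,0,0,0.4]]]' | head -1
python3 -m pendant '[[[0,0,0,0,0,0,0.4],[0,0,0,0,0,0,0.4],[0,0,0,0,0,0,0.4],[0,0,0,0,0,0,0.4],[0,0,0,0,0,0,0.4],[0,0,0,0,0,0,0.4],[0,0,0,0,0,0,0.4],[0,0,0,0,0,0,0.4]]]' |head -1
python3 - <<'E'
from h import *
p=pose((.5361,.1391,.1048),[[-.105,0,.162]])
go(*p[0],.105)
T=[]
for n,(x,y) in(("top",(215,180)),("side",(260,200))):
    f=ctrl.grab_frame(n)[:,:,::-1];T.append(cv2.resize(f[y:y+130,x:x+100],(400,520),interpolation=cv2.INTER_CUBIC))
cv2.imwrite("pics/c.png",np.hstack(T))
E
```

```text
clock: 6.92
clock: 7.58
t 7.58 tcp [0.4341 0.1257 0.1635] yaw 0.105 j6 1.65 F [ 0.6  1.2 -6.5] w 0.607 gf 64.2
 turn units [-0. -0. -0.]  shift after turn [-0.05 -0.07  0.04]  shift now [-0.05 -0.07  0.04]
```

View pics/c.png

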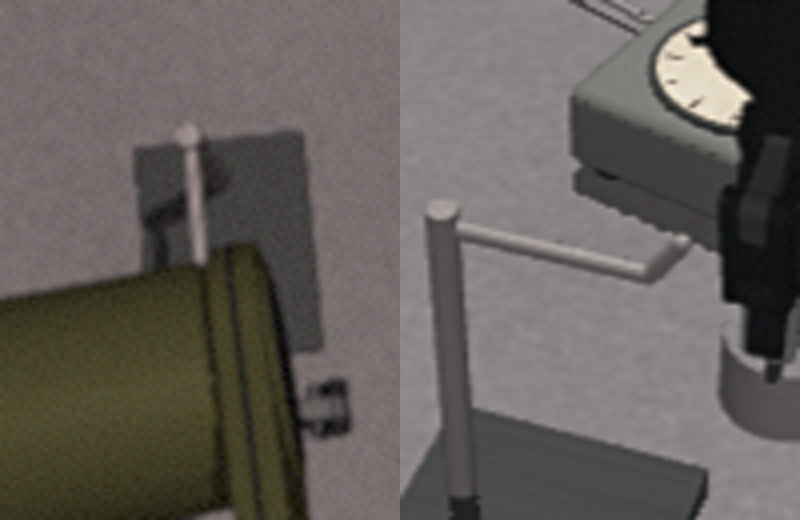

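The hook tip is at crop (685,238), at the right height between the handle's top bar and the body. Threading along tool +x.

```bash
python3 -m pendant '[[[0.1,-0.07,0.06,0,0,0,0.4],[0.25,0,0,0,0,0,0.4],[0.25,0,0,0,0,0,0.4],[0.25,0,0,0,0,0,0.4],[0.25,0,0,0,0,0,0.4],[0.2,0,0,0,0,0,0.4],[0.1,0,0,0,0,0,0.4],[0,0,0,0,0,0,0.4]]]'
python3 -m pendant '[[[0.15,0,0,0,0,0,0.4],[0.2,0,0,0,0,0,0.4],[0.25,0,0,0,0,0,0.4],[0.25,0,0,0,0,0,0.4],[0.15,0,0,0,0,0,0.4],[0.03,0,0,0,0,0,0.4],[0,0,0,0,0,0,0.4],[0,0,0,0,0,0,0.4]]]'
python3 - <<'E'
from h import *
p=pose((.5361,.1391,.1048),[[-.01,0,.1295]])
go(*p[0],.105)
T=[]
for n,(x,y) in(("top",(215,180)),("side",(230,200))):
    f=ctrl.grab_frame(n)[:,:,::-1];T.append(cv2.resize(f[y:y+130,x:x+100],(400,520),interpolation=cv2.INTER_CUBIC))
cv2.imwrite("pics/d.png",np.hstack(T))
E
```

```text
clock: 8.35
tcp_pos: [0.4911, 0.1345, 0.1608]
orientation: [-3.137, -0.164, -0.002]
wrist_force: [-0.9, 1.0, -5.4]
gripper_width: 0.607
grasp_force: 64.3
clock: 9.02
tcp_pos: [0.5298, 0.1386, 0.1606]
orientation: [3.137, 0.165, -0.002]
wrist_force: [-0.2, -0.4, -5.6]
gripper_width: 0.605
grasp_force: 64.3
t 9.02 tcp [0.5298 0.1386 0.1606] yaw 0.105 j6 1.64 F [-0.2 -0.4 -5.6] w 0.605 gf 64.3
 turn units [ 0.    0.01 -0.  ]  shift after turn [-0.09  0.01  0.78]  shift now [-0.09  0.01  0.78]
```

View pics/d.png

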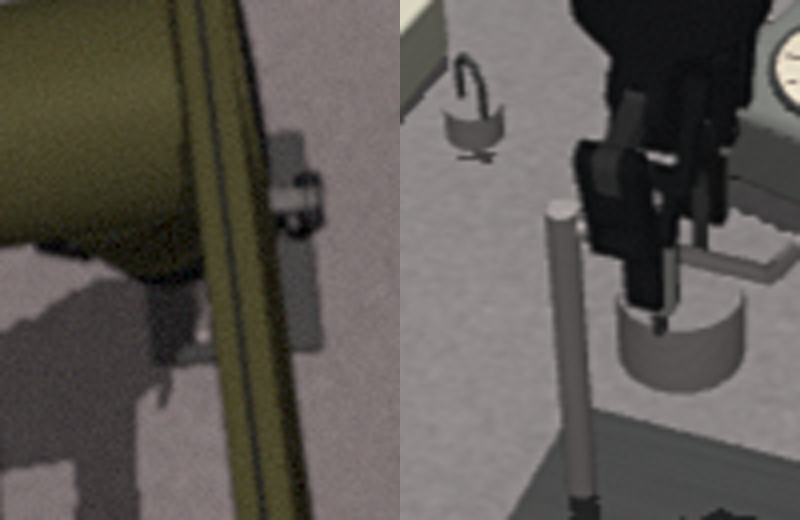

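The hook passes through the handle, between the fingers, and the wrist shows no contact. Lowering.

```bash
python3 -m pendant '[[[-0.05,0,0.1,0,0,0,0.4],[0,0,0.15,0,0,0,0.4],[0,0,0.15,0,0,0,0.4],[0,0,0.15,0,0,0,0.4],[0,0,0.1,0,0,0,0.4],[0,0,0.05,0,0,0,0.4],[0,0,0,0,0,0,0.4],[0,0,0,0,0,0,0.4]]]'
python3 -m pendant '[[[0,0,0.02,0,0,0,0.4],[0,0,0.02,0,0,0,0.4],[0,0,0,0,0,0,0.4],[0,0,0,0,0,0,0.4],[0,0,0,0,0,0,0.4],[0,0,0,0,0,0,0.4],[0,0,0,0,0,0,0.4],[0,0,0,0,0,0,0.4]]]'
```

```text
clock: 9.78
tcp_pos: [0.5284, 0.1385, 0.1327]
orientation: [3.137, 0.165, -0.0]
wrist_force: [0.8, 0.5, -6.2]
gripper_width: 0.611
grasp_force: 64.3
clock: 10.45
tcp_pos: [0.5286, 0.1386, 0.1315]
orientation: [-3.137, -0.165, -0.001]
wrist_force: [0.1, 0.8, -3.9]
gripper_width: 0.608
grasp_force: 64.3
```

```bash
python3 -m pendant '[[[0,0,0.02,0,0,0,0.4],[0,0,0.02,0,0,0,0.4],[0,0,0,0,0,0,0.4],[0,0,0,0,0,0,0.4],[0,0,0,0,0,0,0.4],[0,0,0,0,0,0,0.4],[0,0,0,0,0,0,0.4],[0,0,0,0,0,0,0.4]]]'
```

```text
clock: 11.12
tcp_pos: [0.5289, 0.1386, 0.131]
orientation: [-3.137, -0.165, -0.003]
wrist_force: [-2.3, -0.1, 5.7]
gripper_width: 0.612
grasp_force: 65.3
```

The hook now carries the weight. Releasing slowly.

```bash
python3 -m pendant '[[[0,0,-0.015,0,0,0,0.4],[0,0,0,0,0,0,0.4],[0,0,0,0,0,0,0.65],[0,0,0,0,0,0,0.7],[0,0,0,0,0,0,0.8],[0,0,0,0,0,0,0.9],[0,0,0,0,0,0,1],[0,0,0,0,0,0,1]]]'
python3 -m pendant '[[[0,0,0,0,0,0,1],[0,0,0,0,0,0,1],[0,0,-0.1,0,0,0,1],[0,0,-0.2,0,0,0,1],[0,0,-0.2,0,0,0,1],[0,0,-0.3,0,0,0,1],[0,0,-0.3,0,0,0,1],[0,0,-0.3,0,0,0,1]]]'
python3 -m pendant '[[[0,0,-0.4,0,0,0,1],[0,0,-0.4,0,0,0,1],[0,0,-0.4,0,0,0,1],[0,0,-0.3,0,0,0,1],[0,0,0,0,0,0,1],[0,0,0,0,0,0,1],[0,0,0,0,0,0,1],[0,0,0,0,0,0,1]]]'
python3 - <<'E'
from h import *
go(.5603,-.1581,.2,-.177)
T=[]
for n,(x,y) in(("top",(215,180)),("side",(230,200))):
    f=ctrl.grab_frame(n)[:,:,::-1];T.append(cv2.resize(f[y:y+130,x:x+100],(400,520),interpolation=cv2.INTER_CUBIC))
cv2.imwrite("pics/e.png",np.hstack(T))
E
```

```text
clock: 11.78
tcp_pos: [0.5283, 0.1385, 0.1302]
orientation: [3.137, 0.165, -0.0]
wrist_force: [0.1, 0.3, 0.2]
gripper_width: 1.003
grasp_force: 0.0
clock: 12.45
tcp_pos: [0.5286, 0.1385, 0.1879]
orientation: [-3.137, -0.165, -0.002]
wrist_force: [-0.6, 0.1, -0.3]
gripper_width: 1.001
grasp_force: 0.0
clock: 13.12
tcp_pos: [0.5276, 0.1384, 0.2455]
orientation: [3.137, 0.165, -0.003]
wrist_force: [-0.8, -0.8, -0.5]
gripper_width: 1.001
grasp_force: 0.0
t 13.12 tcp [0.5276 0.1384 0.2455] yaw 0.105 j6 1.64 F [-0.8 -0.8 -0.5] w 1.001 gf 0.0
 turn units [0.   0.01 2.35]  shift after turn [2.11 7.15 1.14]  shift now [0.04 7.46 1.14]
```

View pics/e.png

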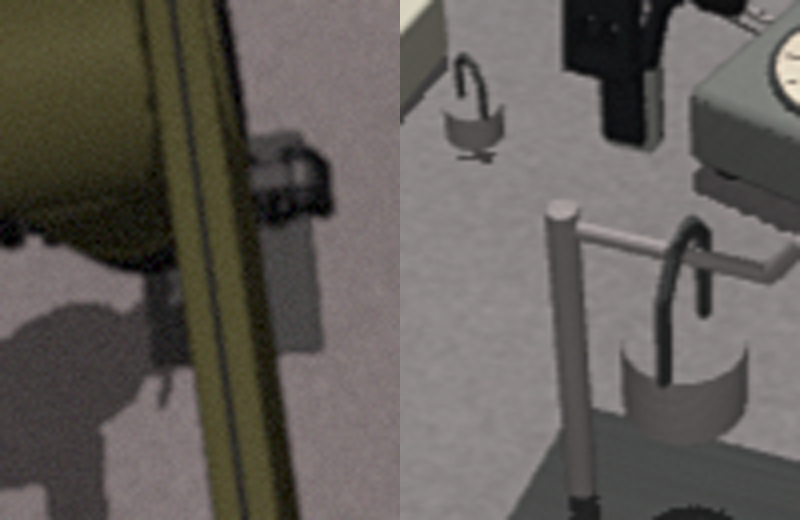

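The weight hangs freely on the hook and is released. Next is the knob: I cross-check the pointer angle from the side view while heading over.

```bash
python3 -m pendant '[[[0,0,0,0,0,0.8,1],[0,0,0,0,0,0.8,1],[0,0,0,0,0,0.75,1],[0.2,0.7,0,0,0,0,1],[0.2,0.7,0,0,0,0,1],[0.2,0.7,0,0,0,0,1],[0.2,0.7,0,0,0,0,1],[0.2,0.7,0,0,0,0,1]]]'|head -1
python3 -m pendant '[[[0.2,0.7,0,0,0,0,1],[0.2,0.7,0,0,0,0,1],[0.2,0.7,0,0,0,0,1],[0.2,0.7,0,0,0,0,1],[0.2,0.6,0,0,0,0,1],[0,0,0,0,0,0,1],[0,0,0,0,0,0,1],[0,0,0,0,0,0,1]]]'|head -1
python3 - <<'E'
from h import *
d=np.array([.5603,-.1581])
ds=onz("side",(296+163/3.077,140+243/3.093),.066);print("dial by side",ds)
t=onz("side",(332.7,208.9),.07);print(t,np.arctan2(t[1]-d[1],t[0]-d[0]),np.arctan2(t[1]-ds[1],t[0]-ds[0]))
go(.5603,-.1581,.13,-.177)
E
```

```text
clock: 13.88
clock: 14.55
dial by side [ 0.55262121 -0.14708673  0.066     ]
[ 0.59800489 -0.16068646  0.07      ] -0.06849011841228277 -0.291146034199076
t 14.55 tcp [ 0.558  -0.1469  0.2455] yaw -0.178 j6 1.42 F [-0.1  0.2 -1.4] w 1.002 gf 0.0
 turn units [-0.01  0.01 -0.01]  shift after turn [0.11 0.27 2.89]  shift now [0.11 0.27 2.89]
```

The side-view dial estimate disagrees with the top view, so I segment the dial in both initial images and fit it numerically.

```bash
python3 - <<'E'
from h import *
from scipy.optimize import least_squares as ls
a=np.linspace(0,2*np.pi,360,endpoint=False);circ=np.c_[np.cos(a),np.sin(a)]
E={}
for n,(x0,y0,x1,y1) in dict(top=(374,204,430,258),side=(315,195,380,242)).items():
    im=cv2.imread(f"pics/{n}0.png");s=im[y0:y1,x0:x1].astype(int)
    m=((s[...,2]-s[...,0]>12)&(s.sum(2)>420)).astype(np.uint8)
    c=max(cv2.findContours(m,cv2.RETR_EXTERNAL,cv2.CHAIN_APPROX_NONE)[0],key=cv2.contourArea)
    h=cv2.convexHull(c)[:,0].astype(np.float32)+[x0,y0]
    h=h.astype(np.float32);e=cv2.fitEllipse(h);E[n]=e;print(n,m.sum(),np.round(e[0],1),np.round(e[1],1),round(e[2]),h.min(0),h.max(0))
    print("  on z .066",onz(n,e[0],.066).round(4))
    P=proj(n,np.c_[[.5603,-.1581]+.06*circ,np.full(360,.066)]);print("  model ellipse",np.round(cv2.fitEllipse(P.astype(np.float32)),1) if 0 else [np.round(v,1) for v in cv2.fitEllipse(P.astype(np.float32))[:2]],P.min(0).round(1),P.max(0).round(1))
E
```

```text
top 1466 [401.8 231.3] [47.3 48.3] 122 [378. 208.] [425. 255.]
  on z .066 [ 0.5601 -0.156   0.066 ]
  model ellipse [array([402.7, 231.4]), array([52.9, 54. ])] [375.9 204.8] [429.6 258. ]
side 784 [348.4 217.3] [28.1 49.3] 93 [324. 204.] [372. 231.]
  on z .066 [ 0.5555 -0.151   0.066 ]
  model ellipse [array([347.7, 215.8]), array([30.9, 53.9])] [320.8 200.3] [374.7 231.3]
```

```bash
python3 - <<'E'
from h import *
a=np.radians(np.arange(0,360,3))
for n,c0 in(("top",(.560,-.156)),("side",(.5555,-.151))):
    g=cv2.cvtColor(cv2.imread(f"pics/{n}0.png"),cv2.COLOR_BGR2GRAY).astype(np.float32)
    for r in(.030,.036,.041):
        P=proj(n,np.c_[c0[0]+r*np.cos(a),c0[1]+r*np.sin(a),np.full(len(a),.07)]).astype(np.float32)
        v=cv2.remap(g,P[:,0].copy(),P[:,1].copy(),cv2.INTER_LINEAR)[:,0]
        med=np.median(v);w=np.clip(med-30-v,0,None)
        print(n,r,[(int(np.degrees(x)+.5),int(y)) for x,y in zip(a,w) if y>8])
E
```

```text
top 0.03 [(69, 10), (345, 28), (348, 54), (351, 61), (354, 19)]
top 0.036 [(342, 9), (345, 44), (348, 77), (351, 62), (354, 28)]
top 0.041 [(342, 40), (345, 83), (348, 98), (351, 82), (354, 51), (357, 11)]
side 0.03 [(69, 33), (72, 32), (135, 36), (138, 48), (141, 43), (255, 41), (258, 116), (261, 148), (264, 169), (267, 165), (270, 163), (273, 160), (276, 161), (279, 161), (282, 161), (285, 162), (288, 161), (291, 161), (294, 162), (297, 161), (300, 161), (303, 162), (306, 162), (309, 163), (312, 164), (315, 166), (318, 159), (321, 136), (324, 86), (327, 36), (342, 29), (345, 82), (348, 108), (351, 87), (354, 36)]
side 0.036 [(72, 19), (75, 8), (129, 35), (132, 48), (261, 44), (264, 129), (267, 159), (270, 166), (273, 161), (276, 160), (279, 160), (282, 162), (285, 163), (288, 163), (291, 164), (294, 159), (297, 161), (300, 161), (303, 161), (306, 162), (309, 162), (312, 164), (315, 145), (318, 99), (321, 35), (342, 30), (345, 96), (348, 131), (351, 115), (354, 84), (357, 36)]
side 0.041 [(129, 11), (255, 10), (264, 25), (267, 112), (270, 157), (273, 160), (276, 154), (279, 158), (282, 160), (285, 161), (288, 161), (291, 161), (294, 160), (297, 162), (300, 162), (303, 162), (306, 164), (309, 165), (312, 155), (315, 113), (318, 45), (339, 17), (342, 73), (345, 131), (348, 137), (351, 131), (354, 68)]
```

Both views put the pointer at 348.5° (-0.20 rad), so about 2.40 rad anticlockwise to home. Dial centre is taken as (0.559,-0.155).

```bash
python3 -c "
from h import *
go(.559,-.155,.079,-.2)"
python3 -m pendant '[[[0.1,0.2,0.2,0,0,0.18,1],[0,0,0.5,0,0,0,1],[0,0,0.6,0,0,0,1],[0,0,0.6,0,0,0,1],[0,0,0.6,0,0,0,1],[0,0,0.6,0,0,0,1],[0,0,0.3,0,0,0,1],[0,0,0,0,0,0,1]]]'|head -1
python3 -c "
from h import *
go(.559,-.155,.079,-.2)"
```

```text
t 14.55 tcp [ 0.558  -0.1469  0.2455] yaw -0.178 j6 1.42 F [-0.1  0.2 -1.4] w 1.002 gf 0.0
 turn units [-0.01  0.02  0.19]  shift after turn [0.07 0.19 4.16]  shift now [0.07 0.2  4.16]
clock: 15.22
t 15.22 tcp [ 0.5583 -0.1541  0.1065] yaw -0.198 j6 1.43 F [0.4 0.3 0.2] w 1.0 gf 0.0
 turn units [-0.01  0.06  0.02]  shift after turn [0.02 0.02 0.69]  shift now [0.03 0.02 0.69]
```

```bash
python3 -m pendant '[[[0.02,0.02,0.2,0,0,0,1],[0,0,0.25,0,0,0,1],[0,0,0.23,0,0,0,1],[0,0,0,0,0,0,0.6],[0,0,0,0,0,0,0.4],[0,0,0,0,0,0,0.3],[0,0,0,0,0,0,0.25],[0,0,0,0,0,0,0.25]]]'
python3 -m pendant '[[[0,0,0,0,0,0,0.2],[0,0,0,0,0,0,0.17],[0,0,0,0,0,0,0.14],[0,0,0,0,0,0,0.12],[0,0,0,0,0,0,0.1],[0,0,0,0,0,0,0.08],[0,0,0,0,0,0,0.05],[0,0,0,0,0,0,0.05]]]'
python3 -c "
from h import *
go(.559,-.155,.079,-.2)"
```

```text
clock: 15.88
tcp_pos: [0.5621, -0.157, 0.0838]
orientation: [3.126, -0.312, 0.002]
wrist_force: [0.0, 0.4, -0.7]
gripper_width: 0.297
grasp_force: 0.0
clock: 16.55
tcp_pos: [0.5619, -0.1566, 0.0836]
orientation: [-3.126, 0.312, -0.001]
wrist_force: [-0.9, 2.3, 5.0]
gripper_width: 0.121
grasp_force: 58.8
t 16.55 tcp [ 0.5619 -0.1566  0.0836] yaw -0.199 j6 1.42 F [-0.9  2.3  5. ] w 0.121 gf 58.8
 turn units [-0.   -0.01  0.01]  shift after turn [-0.08 -0.02  0.11]  shift now [-0.08 -0.02  0.11]
```

Gripped the bar. Turning anticlockwise (tool -z), checking forces as I go.

```bash
python3 -m pendant '[[[0,0,0,0,0,-0.3,0.05],[0,0,0,0,0,-0.6,0.05],[0,0,0,0,0,-0.6,0.05],[0,0,0,0,0,-0.6,0.05],[0,0,0,0,0,-0.6,0.05],[0,0,0,0,0,-0.6,0.05],[0,0,0,0,0,-0.6,0.05],[0,0,0,0,0,-0.6,0.05]]]'
python3 -c "
from h import *
go(.559,-.155,.0836,2.205);print(ctrl.get_obs()['ft_torque'])"
```

```text
clock: 17.22
tcp_pos: [0.5617, -0.155, 0.0836]
orientation: [-3.093, -0.538, -0.001]
wrist_force: [-0.7, 8.8, 6.0]
gripper_width: 0.122
grasp_force: 59.0
t 17.22 tcp [ 0.5617 -0.155   0.0836] yaw 0.344 j6 0.88 F [-0.7  8.8  6. ] w 0.122 gf 59.0
 turn units [ -0.    -0.03 -15.51]  shift after turn [ 0.04 -0.05  0.  ]  shift now [-0.06 -0.02  0.  ]
[ 1.19129981  0.0273476  -0.06161176]
```

```bash
python3 -m pendant '[[[0,-0.04,0,0,0,-0.6,0.05],[0,0,0,0,0,-0.7,0.05],[0,0,0,0,0,-0.7,0.05],[0,0,0,0,0,-0.7,0.05],[0,0,0,0,0,-0.7,0.05],[0,0,0,0,0,-0.7,0.05],[0,0,0,0,0,-0.7,0.05],[0,0,0,0,0,-0.7,0.05]]]'
python3 -c "
from h import *
go(.559,-.155,.0836,2.205);print(ctrl.get_obs()['ft_torque'])"
```

```text
clock: 17.88
tcp_pos: [0.5605, -0.1534, 0.0836]
orientation: [-2.751, -1.512, -0.001]
wrist_force: [-2.3, 6.7, 7.9]
gripper_width: 0.126
grasp_force: 59.3
t 17.88 tcp [ 0.5605 -0.1534  0.0836] yaw 1.005 j6 0.22 F [-2.3  6.7  7.9] w 0.126 gf 59.3
 turn units [ -0.01  -0.03 -10.  ]  shift after turn [-0.01 -0.05 -0.  ]  shift now [-0.05 -0.01 -0.  ]
[ 1.14687375  0.24164835 -0.06796426]
```

```bash
python3 -m pendant '[[[0.02,-0.03,0,0,0,-0.7,0.05],[0,0,0,0,0,-0.7,0.05],[0,0,0,0,0,-0.7,0.05],[0,0,0,0,0,-0.7,0.05],[0,0,0,0,0,-0.7,0.05],[0,0,0,0,0,-0.7,0.05],[0,0,0,0,0,-0.7,0.05],[0,0,0,0,0,-0.7,0.05]]]'
python3 -c "
from h import *
go(.559,-.155,.0836,2.205);print(ctrl.get_obs()['ft_torque'])"
python3 -m pendant '[[[0,0,0,0,0,-0.7,0.05],[0,0,0,0,0,-0.7,0.05],[0,0,0,0,0,-0.6,0.05],[0,0,0,0,0,-0.5,0.05],[0,0,0,0,0,-0.4,0.05],[0,0,0,0,0,-0.3,0.05],[0,0,0,0,0,0,0.05],[0,0,0,0,0,0,0.05]]]'
python3 -c "
from h import *
go(.559,-.155,.0836,2.205);print(ctrl.get_obs()['ft_torque'])"
```

```text
clock: 18.55
tcp_pos: [0.5586, -0.1528, 0.0835]
orientation: [-2.097, -2.334, 0.001]
wrist_force: [-5.1, 3.3, 10.2]
gripper_width: 0.129
grasp_force: 59.5
t 18.55 tcp [ 0.5586 -0.1528  0.0835] yaw 1.677 j6 -0.45 F [-5.1  3.3 10.2] w 0.129 gf 59.5
 turn units [-0.02 -0.02 -4.4 ]  shift after turn [-0.05 -0.02 -0.  ]  shift now [-0.06  0.01 -0.  ]
[ 0.63220164  0.76521173 -0.03557953]
clock: 19.22
tcp_pos: [0.5575, -0.1531, 0.0836]
orientation: [-1.618, -2.687, 0.002]
wrist_force: [-7.6, 1.9, 10.8]
gripper_width: 0.124
grasp_force: 59.7
t 19.22 tcp [ 0.5575 -0.1531  0.0836] yaw 2.058 j6 -0.83 F [-7.6  1.9 10.8] w 0.124 gf 59.7
 turn units [-0.03 -0.03 -1.23]  shift after turn [-0.06  0.   -0.  ]  shift now [-0.06  0.01 -0.  ]
[ 0.44798476  1.06238587 -0.02718674]
```

Continuing in small steps, watching the z torque for the stop.

```bash
python3 -m pendant '[[[0,0,0,0,0,-0.3,0.05],[0,0,0,0,0,-0.3,0.05],[0,0,0,0,0,-0.3,0.05],[0,0,0,0,0,-0.2,0.05],[0,0,0,0,0,0,0.05],[0,0,0,0,0,0,0.05],[0,0,0,0,0,0,0.05],[0,0,0,0,0,0,0.05]]]'|sed -n 4p
python3 -c "
from h import *
go(.559,-.155,.0836,2.205);print(ctrl.get_obs()['ft_torque'])"
python3 -m pendant '[[[0,0,0,0,0,-0.3,0.05],[0,0,0,0,0,-0.3,0.05],[0,0,0,0,0,-0.2,0.05],[0,0,0,0,0,-0.2,0.05],[0,0,0,0,0,0,0.05],[0,0,0,0,0,0,0.05],[0,0,0,0,0,0,0.05],[0,0,0,0,0,0,0.05]]]'|sed -n 4p
python3 -c "
from h import *
go(.559,-.155,.0836,2.205);print(ctrl.get_obs()['ft_torque'])"
```

```text
wrist_force: [-6.8, 2.0, 12.1]
t 19.88 tcp [ 0.5571 -0.1533  0.0836] yaw 2.19 j6 -0.96 F [-6.8  2.  12.1] w 0.127 gf 59.8
 turn units [-0.03 -0.04 -0.13]  shift after turn [-0.06  0.01 -0.  ]  shift now [-0.06  0.01 -0.  ]
[ 0.3373107   1.17755319 -0.01913613]
wrist_force: [-8.1, 2.1, 12.5]
t 20.55 tcp [ 0.5571 -0.1533  0.0836] yaw 2.304 j6 -1.08 F [-8.1  2.1 12.5] w 0.128 gf 87.2
 turn units [-0.02 -0.04  0.83]  shift after turn [-0.06  0.01  0.  ]  shift now [-0.06  0.01  0.  ]
[ 0.17415528  1.32326241 -1.89339841]
```

Torque jumped to -1.9 N m, so the knob is on its stop. Opening and rising.

```bash
python3 -m pendant '[[[0,0,0,0,0,0,0.2],[0,0,0,0,0,0,0.4],[0,0,0,0,0,0,0.6],[0,0,0,0,0,0,0.8],[0,0,0,0,0,0,1],[0,0,0,0,0,0,1],[0,0,-0.3,0,0,0,1],[0,0,-0.4,0,0,0,1]]]'|head -1
python3 -m pendant '[[[0,0,-0.6,0,0,0,1],[0,0,-0.7,0,0,0,1],[0,0,-0.7,0,0,0,1],[0,0,-0.7,0,0,0,1],[0,0,-0.6,0,0,0,1],[0,0,-0.4,0,0,0,1],[0,0,0,0,0,0,1],[0,0,0,0,0,0,1]]]'
python3 - <<'E'
from h import *
f=ctrl.grab_frame("side")[:,:,::-1]
cv2.imwrite("pics/f.png",np.hstack([cv2.resize(f[190:250,310:390],(400,300),interpolation=cv2.INTER_CUBIC),cv2.resize(f[230:335,230:370],(400,300),interpolation=cv2.INTER_CUBIC)]))
g=cv2.cvtColor(np.ascontiguousarray(f),cv2.COLOR_BGR2GRAY).astype(np.float32);a=np.radians(np.arange(90,220,3))
for r in(.036,.041):
    P=proj("side",np.c_[.5555+r*np.cos(a),-.151+r*np.sin(a),np.full(len(a),.07)]).astype(np.float32)
    v=cv2.remap(g,P[:,0].copy(),P[:,1].copy(),cv2.INTER_LINEAR)[:,0];print([(int(np.degrees(x)+.5),int(y)) for x,y in zip(a,v)])
E
```

```text
clock: 21.22
clock: 21.88
tcp_pos: [0.5611, -0.1541, 0.26]
orientation: [1.269, 2.871, 0.0]
wrist_force: [-0.0, 0.6, -0.3]
gripper_width: 1.001
grasp_force: 0.0
[(90, 213), (93, 213), (96, 212), (99, 213), (102, 213), (105, 213), (108, 215), (111, 216), (114, 218), (117, 204), (120, 143), (123, 73), (126, 48), (129, 71), (132, 119), (135, 181), (138, 205), (141, 210), (144, 209), (147, 208), (150, 210), (153, 210), (156, 211), (159, 211), (162, 211), (165, 211), (168, 211), (171, 210), (174, 210), (177, 210), (180, 210), (183, 211), (186, 211), (189, 211), (192, 210), (195, 211), (198, 212), (201, 213), (204, 212), (207, 212), (210, 212), (213, 212), (216, 212), (219, 212)]
[(90, 210), (93, 209), (96, 210), (99, 212), (102, 212), (105, 211), (108, 211), (111, 213), (114, 209), (117, 174), (120, 97), (123, 31), (126, 12), (129, 24), (132, 86), (135, 179), (138, 209), (141, 211), (144, 209), (147, 207), (150, 207), (153, 210), (156, 213), (159, 214), (162, 213), (165, 211), (168, 210), (171, 209), (174, 210), (177, 210), (180, 211), (183, 211), (186, 211), (189, 211), (192, 210), (195, 211), (198, 212), (201, 213), (204, 212), (207, 212), (210, 212), (213, 213), (216, 214), (219, 212)]
```

View pics/f.png

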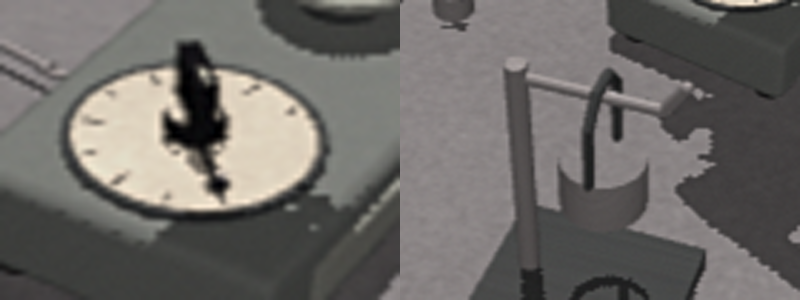

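The pointer is at 126°, matching the expected 126.3° for the zero stop. The weight hangs still on the hook and the gripper is clear of everything.

```bash
python3 -c "
from bench import ctrl
print(ctrl.hand_in())"
```

```text
the job is handed in; nothing more can be done
None
```

I handed the job in at about 22 s: the weight hangs released on the grey stand's hook and the peak pointer is home on its zero stop (seen at 126°, expected 126.3°); no verdict came back, and I touched none of the bystanders.

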